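# Swing the dipping-pan handles in and set up a steady pot

## Robot

A 7-joint arm with a two-finger parallel gripper is mounted at the origin on the work surface. World frame = base frame: x ahead of the robot, y to its left, z up, the work surface at z = 0. Lengths are in m, angles in rad, forces in N, time in s.
With the tool pointing down it reaches from about 0.425 to 0.925 m from the base axis. Payload 6.8 kg.
Tool frame: the origin (TCP) lies on the centre line of the jaws, within the pads' length; the fingertips stand bot.tip_reach ahead of it and the grasp point (between the pads) lies 3 mm ahead of it (bot.tip_reach is the distance from the TCP to the fingertips, in m); z points along the fingers, y is the line along which they close (so a half turn about z gives the same grasp; the last joint's range is limited). The gripper opens to 85 mm and grips with 20 to 120 N. Pads are 22 mm wide; open, the fingers measure 114 mm over their backs; the gripper's body (76 mm by 85 mm) begins 54 mm behind the grasp point. The pads swing forward as they close: fully open they stand 13 mm farther back than shut.
Start: joints at [-1.264, 0.477, 0.022, 1.555, -0.011, 1.109, -0.083], TCP at [0.272, 0.618, 0.253] pointing down, gripper open.
Joint ranges: [-2.96, 2.96], [-0.34, 2.1], [-1.41, 1.46], [0.24, 2.44], [-1.37, 4.51], [0.17, 1.92], [-2.96, 2.96]. Speed limits (rad/s): [2.39, 2.39, 3.14, 3.14, 3.14, 3.14, 3.14].

## Interface

Orientations are given as a unit quaternion [w, x, y, z].
In Python, from station import bot gives the robot as it stands.
- The arm moves only by the tool jog_arm, never from a script. Its argument "deltas" is a list of rows, each a list of 7 numbers: the shift along the world's x, y, z in m, then the turn, a rotation vector about the world's x, y, z in rad, then the opening, from 0 (shut) to 1 (fully open). In form: [[x, y, z, rx, ry, rz, grip], ...]. A call has 1 to 10 rows; each row shifts and turns the commanded pose from where the row before left it; what a row does not reach is not made up. A row lasts 1/10 s, in which the tool goes at most 50 mm and 8.59 degrees, less where a joint would pass 70% of its speed; a pose out of reach is approached as far as the arm can. A call with a gripper value outside its range is refused whole. The fingers move at their own pace and stop on an object; "newtons" is the grip in N (left out, the last holds). Time passes only in rows, so rows that do not move let the fingers close. It gives the time, the measured TCP pose, the force, the opening and the grip force at its end, in the units of the state.
- bot.get_obs(): the state, without advancing time (a new reading comes with each control period).
- bot.read_camera(name): name is "scene" or "top" or "wrist"; returns a dict with "img" (480x640x3 uint8, red, green, blue), "K" (3x3 intrinsics, pixels), "dist_coeffs" ([k1, k2, p1, p2, k3] as OpenCV has them; the pictures are not rectified), "eye" and "attitude" of the camera in the world. Camera axes: x right, y down, z forward; pixel columns grow to the right and rows downward; lengths in m; the calibration is good to about 2 mm. A picture is of the moment at which its call begins. There is no depth.
- bot.hand_in(): hands the job in; it is judged then, once.
The state is a dict: "t": time; "q": joint angles; "joint_vel": joint speeds; "joint_torque": joint torques, N m; "eef_pos": TCP position; "tool_rot": TCP orientation; "contact_force": force on the tool from outside, world axes, zero at the start; "torque": the same for the moment, N m; "gripper_width": opening from 0.0 (shut) to 1.0 (fully open); "grasp_force": force on a finger pad.
Only numpy, scipy, OpenCV 4.12 (cv2) and the standard library are available. Lean on these libraries where they do the work, as an engineer would, in place of code of your own. Each camera call takes 0.05 s, during which the arm holds its last target. There are 200 camera calls.

## Task

First swing the handles of both dipping pans inward, so that they point straight back towards the wall behind the arm and no longer stick out over the saucer between them, leaving the pans standing where they are. Then stand the small pot that is steady upright in the middle of the saucer, and put the one that leans and rocks when pressed on its rim into the shallow plywood scrap tray. Leave the saucer in its place and the canister, the pot stack and the cultivator undisturbed.

Things in the scene. Friction and masses are not known exactly. Their poses are not given: they have to be found in the camera images.
- deep_pan: deep stainless dipping pan like a small saucepan, 120 mm across, 75 mm high, about 0.4 kg, loose. Origin: centre of its underside; own z up, own x along its one straight level handle: a bar 16 mm wide, 10 mm thick, its middle 60 mm above the bench, free to grip from 80 to 170 mm from the pan's centre. Left (+y) of the saucer; handle starts pointing roughly to -y, over the saucer.
- deep_pan_tip (a point): far end of the deep pan's handle, on the handle's middle line, 170 mm from the pan's centre, 60 mm up
- shallow_pan: shallow stainless dipping pan like a small saucepan, 110 mm across, 45 mm high, about 0.4 kg, loose. Origin: centre of its underside; own z up, own x along its one straight level handle: a bar 16 mm wide, 10 mm thick, its middle 60 mm above the bench, free to grip from 75 to 160 mm from the pan's centre. Right (-y) of the saucer; handle starts pointing roughly to +y, over the saucer.
- shallow_pan_tip (a point): far end of the shallow pan's handle, on the handle's middle line, 160 mm from the pan's centre, 60 mm up
- saucer: round white ceramic plant saucer, loose, 0.4 kg, 130 mm across, rim 18 mm high, inner floor 6 mm above the bench and about 98 mm across. Origin: centre of its underside, z up.
- scrap_tray: fixed shallow open plywood tray, 120 mm along x, 140 mm along y, 25 mm high, walls and floor 5 mm, between the saucer and the robot; the pan handles pass over it. Origin: centre of its underside; own x points straight away from the wall (world +x), y left, z up.
- steady_pot: small brown fibre plant pot, open, 60 mm across the rim, 48 mm across the base, 60 mm tall, walls 3 mm, 50 g, on one side of the pans. Flat base, stands steady. Origin: centre of its underside, z up. The two pots look alike and swap sides.
- warped_pot: small brown fibre plant pot, open, 60 mm across the rim, 48 mm across the base, 60 mm tall, walls 3 mm, 50 g, on one side of the pans. Underside bulged into a ridge 3.7 mm proud along own y: it leans 9 degrees to own +x and rocks over when the raised rim is pressed. Origin: under the middle of its base, at bench level; own z vertical as it stands leaning. Best gripped across own y.
- canister: amber screw-top seed canister, 80 mm across, 120 mm tall, a bystander on the far left. Origin: centre of its underside.
- pot_stack: stack of larger brown fibre pots, 82 mm across, 106 mm tall, a bystander on the far right. Origin: centre of its underside.
- cultivator: hand cultivator with three steel tines and a wooden handle, 300 mm long, lying on the bench beyond the pans, a bystander. Origin: on the bench, about the middle of its length; own x points to the tines.

How it is judged:
On the way:
1. both pans' handles swung inward to point back to the wall, pans standing where they were (angle between the x axis of each of deep_pan, shallow_pan and the x axis of scrap_tray, either way round below 0.44 rad and world x of each of deep_pan_tip, shallow_pan_tip below 0.55 m and distance of each of deep_pan, shallow_pan from where it was at the start of the episode below 0.05 m and angle between each of deep_pan, shallow_pan's own z axis and vertical below 0.08 rad), for 0.2 s.
At the end, for the whole second after the job is handed in: Handles point to the wall within 25 deg; pans upright, within 50 mm of their first places; steady pot upright on the saucer's floor within 27 mm of its centre; saucer within 50 mm of its first place; warped pot inside the tray; all at rest (all of step 1 and horizontal distance between steady_pot and saucer below 0.027 m and z of steady_pot in the frame of saucer between 0.002 and 0.012 m and angle between steady_pot's own z axis and vertical below 0.08 rad and distance of saucer from where it was at the start of the episode below 0.05 m and x of warped_pot in the frame of scrap_tray between -0.06 and 0.06 m and y of warped_pot in the frame of scrap_tray between -0.07 and 0.07 m and height (world z) of warped_pot below 0.06 m and linear speed of each of steady_pot, warped_pot below 0.02 m/s); the robot touches nothing.
It fails at once if the canister is pushed more than 30 mm (distance of canister from where it was at the start of the episode above 0.03 m).
It fails at once if the pot stack is pushed more than 30 mm (distance of pot_stack from where it was at the start of the episode above 0.03 m).
It fails at once if the cultivator is pushed more than 30 mm (distance of cultivator from where it was at the start of the episode above 0.03 m).
It fails at once if the deep pan is tipped over (angle between deep_pan's own z axis and vertical above 0.4 rad).
It fails at once if the shallow pan is tipped over (angle between shallow_pan's own z axis and vertical above 0.4 rad).
It also fails if it takes over 72 s, if anything falls off the work surface, if the arm or the gripper's body presses on something with over 40 N, if the wrist force passes 120 N, or if a joint passes its speed limit or range.

## Working session

There is one attempt and no reset: what is moved stays moved. The work goes in short steps, Python scripts to look and compute and a tool call to move; the robot and the scene stay as the last step left them, time stands still between calls to the robot, and variables do not carry over. Pictures are saved under pics/ and viewed, at most 10 in all, crops included, and the job is handed in when it is done.

Besides the shell and the picture viewer there is one more tool, called after "Call:" as name(argument=value, ...) on one line, values as JSON. jog_arm: Moves the arm, as the interface text tells. Its arguments: {"type":"object","properties":{"deltas":{"type":"array"},"newtons":{"type":"number"}},"required":["deltas"]}

```bash
mkdir -p pics; ls; python3 - <<'E'
from station import bot
import cv2
o=bot.get_obs();print(o, bot.tip_reach)
for n in ("top","scene"):
    c=bot.read_camera(n);cv2.imwrite(f"pics/{n}0.png",c["img"][...,::-1]);print(n,c["K"],c["dist_coeffs"],c["eye"],c["attitude"])
E
```

```text
pics
{'t': 0.0, 'q': array([-1.26409441,  0.47783896,  0.02233217,  1.55646276, -0.0114825 ,
        1.1093171 , -0.083086  ]), 'joint_vel': array([ 1.42993608e-04, -1.22816441e-04,  3.29391406e-04,  4.13030625e-04,
       -3.44633839e-04, -2.25910426e-05,  2.52667187e-05]), 'joint_torque': array([ 4.67141635e-04, -5.96452045e+01,  1.60812624e+00, -2.81194675e+01,
        1.24586347e-02,  9.29083413e-03, -4.66557523e-06]), 'eef_pos': array([0.27181533, 0.61723502, 0.25229472]), 'tool_rot': array([-1.18923864e-04,  2.05892697e-01,  9.78574114e-01, -9.41514068e-04]), 'contact_force': array([-0.00126521,  0.54967012,  0.04397539]), 'torque': array([-0.00833847,  0.00251011, -0.00781588]), 'grasp_force': 0.0, 'gripper_width': 1.0019804300940909} 0.022
top [[468.70483407   0.         319.0585348 ]
 [  0.         468.70483407 234.5475995 ]
 [  0.           0.           1.        ]] [-0.04441348  0.          0.          0.          0.        ] [ 0.43385898 -0.02009473  1.09753179] [ 0.06155628 -0.6975032   0.71220598 -0.04962621]
scene [[510.01646668   0.         306.51638776]
 [  0.         510.01646668 232.05412286]
 [  0.           0.           1.        ]] [0.0302378 0.        0.        0.        0.       ] [ 1.16309285 -0.67127851  0.93140367] [-0.36523848  0.86975307  0.30215799 -0.13722607]
```

View pics/top0.png

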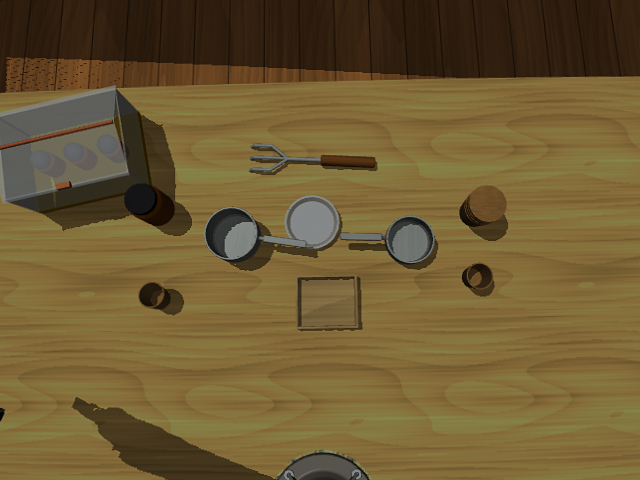

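View pics/scene0.png

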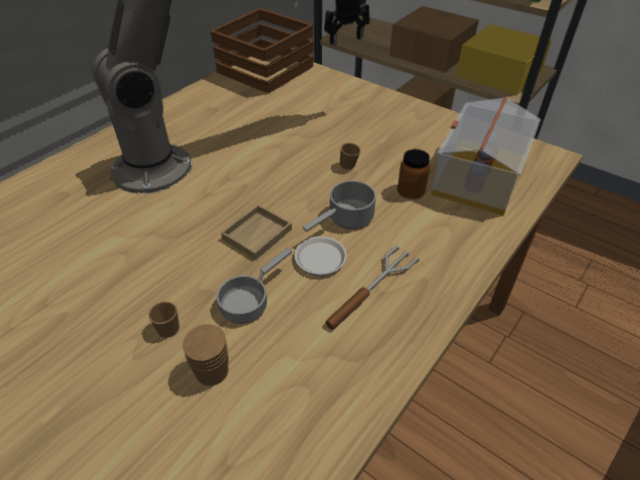

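The top view has world +x up and +y left. Rough pixel positions:

| Thing | Pixel |
|---|---|
| deep pan | (232,235), handle tip (307,244) |
| saucer | (313,222) |
| shallow pan | (410,240), handle tip (340,236) |
| tray | (329,303) |
| pots | (154,296) and (479,277) |

The scene view agrees, with the pots at (349,156) and (165,320).

```bash
cat > h.py <<'E'
import cv2, numpy as np
from scipy.spatial.transform import Rotation as R
class Cam:
    def __init__(s,c):
        s.K=np.array(c["K"]);s.d=np.array(c["dist_coeffs"],float);s.e=np.array(c["eye"]);q=np.array(c["attitude"]);s.R=R.from_quat(q[[1,2,3,0]]).as_matrix();s.img=c["img"]
    def ray(s,uv):
        p=cv2.undistortPoints(np.array(uv,float).reshape(-1,1,2),s.K,s.d)[:,0];return np.c_[p,np.ones(len(p))]@s.R.T
    def plane(s,uv,z):
        r=s.ray(uv);return s.e+r*((z-s.e[2])/r[:,2])[:,None]
    def proj(s,P):
        P=np.array(P,float).reshape(-1,3);return cv2.projectPoints(P,cv2.Rodrigues(s.R.T)[0],-s.R.T@s.e,s.K,s.d)[0][:,0]
E
python3 - <<'E'
from station import bot
from h import *
t=Cam(bot.read_camera("top"));s=Cam(bot.read_camera("scene"))
for n,uv,z in [("deep",(232,235),.075),("dtip",(307,244),.06),("saucer",(313,222),.018),("shal",(410,240),.045),("stip",(340,236),.06),("tray",(329,303),.025),("potL",(154,294),.06),("potR",(478,277),.06),("can",(142,200),.12),("stack",(487,203),.106),("tines",(250,158),.02),("cultEnd",(376,161),.02)]:
    print(n,t.plane(uv,z)[0].round(3))
def crop(c,u,v,w=30,k=6): return cv2.resize(c.img[v-w:v+w,u-w:u+w,::-1],None,fx=k,fy=k,interpolation=cv2.INTER_CUBIC)
a=np.hstack([crop(t,154,296,25,6),crop(t,479,277,25,6)]);b=np.hstack([crop(s,349,156,25,6),crop(s,165,320,25,6)])
m=np.vstack([a,b]);m=cv2.convertScaleAbs(m,alpha=1.8,beta=10);cv2.imwrite("pics/m1.png",m)
E
```

```text
deep [0.6   0.189 0.075]
dtip [0.578 0.023 0.06 ]
saucer [0.635 0.01  0.018]
shal [ 0.584 -0.21   0.045]
stip [ 0.594 -0.051  0.06 ]
tray [ 0.447 -0.023  0.025]
potL [0.473 0.366 0.06 ]
potR [ 0.496 -0.353  0.06 ]
can [0.674 0.377 0.12 ]
stack [ 0.652 -0.37   0.106]
tines [0.795 0.159 0.02 ]
cultEnd [ 0.78  -0.143  0.02 ]
```

View pics/m1.png

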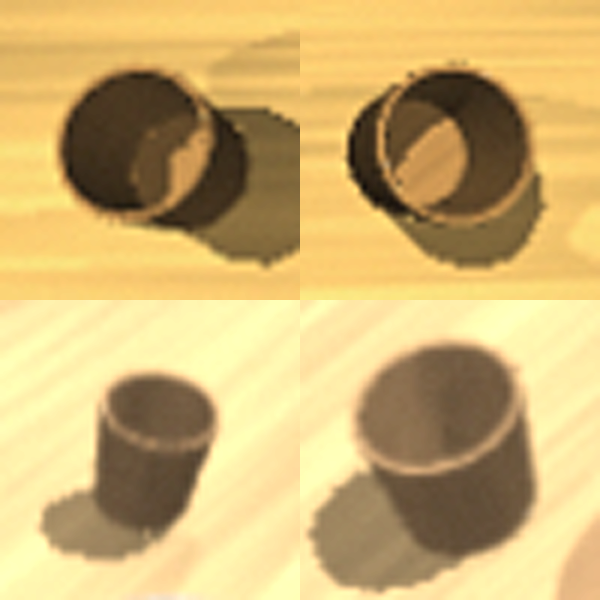

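The mosaic gives rim and base centres. In the crops (6x), the left pot's rim is at (138,144) in top and (160,411) in scene. The right pot's rim is at (455,145) in top and (440,407) in scene. I'll triangulate the rim centres and compare them with the base edges of an upright pot.

```bash
python3 - <<'E'
from station import bot
from h import *
t=Cam(bot.read_camera("top"));s=Cam(bot.read_camera("scene"))
def mask(c,u,v,w):
    # edges of the pot silhouette by brightness/hue: darker & more saturated brown than shade on wood
    im=c.img[v-w:v+w,u-w:u+w];return im
def tri(a,b):
    r1=t.ray(a)[0];r2=s.ray(b)[0];A=np.c_[r1,-r2];k=np.linalg.lstsq(A,s.e-t.e,rcond=None)[0]
    p,q=t.e+k[0]*r1,s.e+k[1]*r2;return (p+q)/2,np.linalg.norm(p-q)
c6=lambda x,y,u,v:(u-25+x/6-.4,v-25+y/6-.4)
P={}
for n,a,b in [("L",c6(138,144,154,296),c6(160,111,349,156)),("R",c6(155,145,479,277),c6(140,107,165,320))]:
    p,g=tri(a,b);print(n,p.round(4),g.round(4))
    for cn,c,(u,v) in (("top",t,(154,296) if n=="L" else (479,277)),("scene",s,(349,156) if n=="L" else (165,320))):
        th=np.linspace(0,2*np.pi,40)
        o=lambda r,z:(c.proj(np.c_[p[0]+r*np.cos(th),p[1]+r*np.sin(th),0*th+z])-[u-25-.4,v-25-.4])*6
        B,T=o(.024,0),o(.03,.06);print(cn,"base box",B.min(0).round(),B.max(0).round(),"rim box",T.min(0).round(),T.max(0).round())
        im=cv2.resize(c.img[v-25:v+25,u-25:u+25,::-1],None,fx=6,fy=6,interpolation=cv2.INTER_CUBIC);im=cv2.convertScaleAbs(im,alpha=1.8,beta=10)
        for q,col in((B,(0,255,0)),(T,(255,0,0))):cv2.polylines(im,[q.round().astype(int)],True,col)
        P[n+cn]=im
cv2.imwrite("pics/m2.png",np.vstack([np.hstack([P["Ltop"],P["Rtop"]]),np.hstack([P["Lscene"],P["Rscene"]])]))
E
```

```text
L [0.4716 0.3703 0.0623] 0.0
top base box [137.  87.] [257. 211.] rim box [61. 63.] [220. 226.]
scene base box [107. 186.] [203. 243.] rim box [99. 80.] [221. 151.]
R [ 0.499  -0.3565  0.0593] 0.0009
top base box [44. 93.] [167. 217.] rim box [73. 63.] [236. 226.]
scene base box [106. 152.] [239. 261.] rim box [51. 38.] [224. 176.]
```

View pics/m2.png

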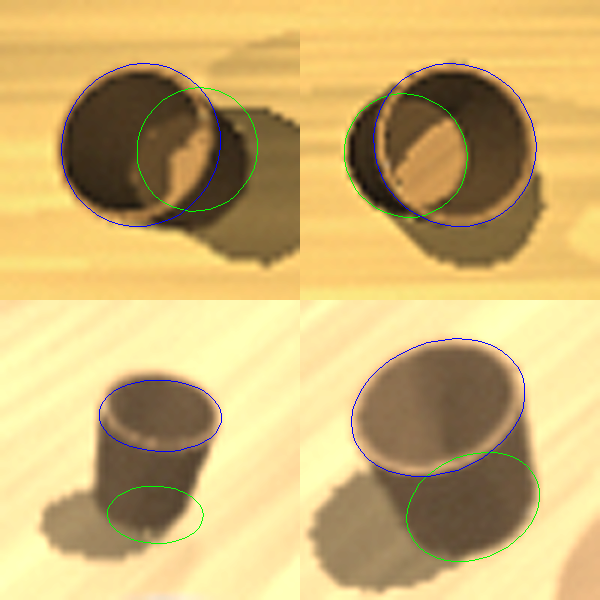

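The right pot matches an upright outline, base included, so it is the steady one. The left pot's base is offset from the upright prediction, so it leans towards about +x and is the warped one. The measured handle lengths (167 and 159 mm) agree with the specs, so I'll start with the deep pan.

Call:
jog_arm(deltas=[[0.0195,-0.0345,0,0,0,-0.08,1],[0.0195,-0.0345,0,0,0,-0.08,1],[0.0195,-0.0345,0,0,0,-0.08,1],[0.0195,-0.0345,0,0,0,-0.08,1],[0.0195,-0.0345,0,0,0,-0.08,1],[0.0195,-0.0345,0,0,0,-0.08,1],[0.0195,-0.0345,0,0,0,-0.08,1],[0.0195,-0.0345,0,0,0,-0.08,1],[0.0195,-0.0345,0,0,0,-0.08,1],[0.0195,-0.0345,0,0,0,-0.08,1]])

```text
t: 1.3
eef_pos: [0.4676, 0.2713, 0.2535]
tool_rot: [0.0, 0.572, 0.82, 0.0]
contact_force: [-0.0, 0.1, 0.2]
gripper_width: 0.999
grasp_force: 0.0
```

Call:
jog_arm(deltas=[[0.0195,-0.0345,-0.01,0,0,-0.08,1],[0.0195,-0.0345,-0.01,0,0,-0.08,1],[0.0195,-0.0345,-0.01,0,0,-0.08,1],[0.0195,-0.0345,-0.01,0,0,-0.08,1],[0.0195,-0.0345,-0.01,0,0,-0.08,0.6],[0.0195,-0.0345,-0.01,0,0,-0.08,0.6],[0,0,0,0,0,0,0.6]])

```text
t: 2.0
eef_pos: [0.5853, 0.0591, 0.1925]
tool_rot: [0.002, 0.753, 0.658, -0.001]
contact_force: [0.1, -0.6, -0.2]
gripper_width: 0.598
grasp_force: 0.0
```

```bash
python3 - <<'E'
from station import bot
from h import *
c=Cam(bot.read_camera("wrist"));cv2.imwrite("pics/w1.png",c.img[...,::-1])
o=bot.get_obs();print(o["t"],o["eef_pos"],o["tool_rot"])
for P in [(.6,.189,.075),(.578,.023,.06),(.584,.065,.06)]: print(c.proj(P))
E
```

```text
2.05 [0.58449078 0.06240001 0.19276604] [ 5.45786425e-04  7.51332924e-01  6.59922604e-01 -8.34366879e-04]
[[319.20773348  21.71258179]]
[[321.04603222 282.2343929 ]]
[[321.32219905 227.73909528]]
```

View pics/w1.png

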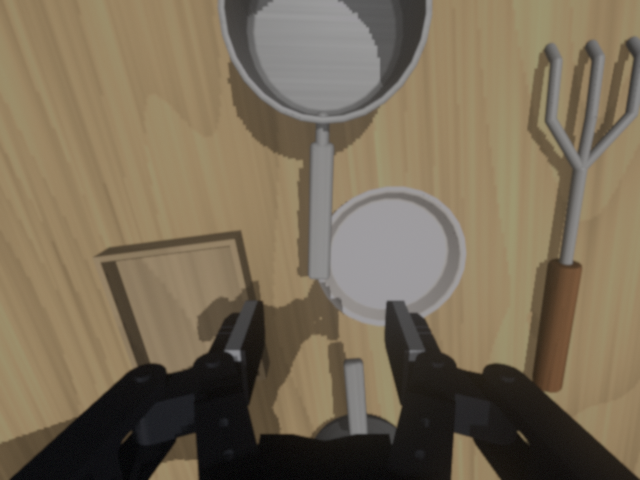

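In the wrist view the handle runs from (322,145) to (319,280), and the projected tip is (321,282), which matches. The handle lies between the jaws, so I'll descend and grip.

Call:
jog_arm(deltas=[[0,0.0025,-0.033,0,0,0,0.6],[0,0,-0.033,0,0,0,0.6],[0,0,-0.033,0,0,0,0.6],[0,0,-0.032,0,0,0,0.6],[0,0,0,0,0,0,0.4],[0,0,0,0,0,0,0],[0,0,0,0,0,0,0],[0,0,0,0,0,0,0],[0,0,0,0,0,0,0]], newtons=30)

```text
t: 2.95
eef_pos: [0.585, 0.0687, 0.0637]
tool_rot: [0.001, 0.75, 0.662, 0.001]
contact_force: [1.3, 1.5, 0.9]
gripper_width: 0.18
grasp_force: 29.9
```

```bash
python3 - <<'E'
import numpy as np
c=np.array([.6,.189]);n=14
for nm,c,g0,tot in (("deep",(.6,.189),(.5837,.0645),-82.),("sh",(.584,-.21),(.5918,-.0852),92.)):
    c=np.array(c);v=np.array(g0)-c;a=np.radians(tot/n);p=v
    print(nm,round(a,4))
    for i in range(n):
        q=np.array([[np.cos(a),-np.sin(a)],[np.sin(a),np.cos(a)]])@p;print((q-p).round(4).tolist());p=q
E
```

```text
deep -0.1022
[-0.0126, 0.0023]
[-0.0123, 0.0036]
[-0.0119, 0.0048]
[-0.0113, 0.006]
[-0.0107, 0.0071]
[-0.0099, 0.0082]
[-0.009, 0.0092]
[-0.008, 0.01]
[-0.0069, 0.0108]
[-0.0058, 0.0114]
[-0.0046, 0.012]
[-0.0034, 0.0124]
[-0.0021, 0.0127]
[-0.0008, 0.0128]
sh 0.1147
[-0.0143, 0.0001]
[-0.0142, -0.0016]
[-0.014, -0.0032]
[-0.0135, -0.0048]
[-0.0129, -0.0063]
[-0.0121, -0.0077]
[-0.0111, -0.009]
[-0.01, -0.0103]
[-0.0088, -0.0113]
[-0.0074, -0.0123]
[-0.006, -0.013]
[-0.0044, -0.0136]
[-0.0028, -0.014]
[-0.0012, -0.0143]
```

Call:
jog_arm(deltas=[[-0.0122,0.0022,0,0,0,-0.102,0],[-0.012,0.0035,0,0,0,-0.102,0],[-0.0115,0.0047,0,0,0,-0.102,0],[-0.011,0.0058,0,0,0,-0.102,0],[-0.0104,0.0069,0,0,0,-0.102,0],[-0.0096,0.008,0,0,0,-0.102,0],[-0.0087,0.0089,0,0,0,-0.102,0]])

```text
t: 3.65
eef_pos: [0.5094, 0.1069, 0.0636]
tool_rot: [0.001, 0.935, 0.355, 0.001]
contact_force: [0.3, -4.3, 3.6]
gripper_width: 0.181
grasp_force: 30.5
```

Call:
jog_arm(deltas=[[-0.0078,0.0097,0,0,0,-0.102,0],[-0.0067,0.0105,0,0,0,-0.102,0],[-0.0056,0.0111,0,0,0,-0.102,0],[-0.0045,0.0116,0,0,0,-0.102,0],[-0.0033,0.012,0,0,0,-0.102,0],[-0.002,0.0123,0,0,0,-0.102,0],[-0.0008,0.0124,0,0,0,-0.102,0],[0,0,0,0,0,0,0],[0,0,0,0,0,0,0]])

```text
t: 4.55
eef_pos: [0.4782, 0.188, 0.063]
tool_rot: [-0.0, 1.0, 0.011, 0.0]
contact_force: [-1.3, 0.1, 4.9]
gripper_width: 0.179
grasp_force: 30.3
```

Call:
jog_arm(deltas=[[0,0,0,0,0,0,0.6],[0,0,0,0,0,0,0.6],[0,0,0,0,0,0,0.6],[0,0,0.04,0,0,0,0.6],[0,0,0.04,0,0,0,0.6],[0,0,0.04,0,0,0,0.6]])

```text
t: 5.15
eef_pos: [0.4776, 0.1873, 0.1834]
tool_rot: [0.0, 1.0, 0.009, -0.0]
contact_force: [0.1, 2.0, 1.2]
gripper_width: 0.601
grasp_force: 0.0
```

Call:
jog_arm(deltas=[[0.0114,-0.0273,0,0,0,0.148,0.6],[0.0114,-0.0273,0,0,0,0.148,0.6],[0.0114,-0.0273,0,0,0,0.148,0.6],[0.0114,-0.0273,0,0,0,0.148,0.6],[0.0114,-0.0273,0,0,0,0.148,0.6],[0.0114,-0.0273,0,0,0,0.148,0.6],[0.0114,-0.0273,0,0,0,0.148,0.6],[0.0114,-0.0273,0,0,0,0.148,0.6],[0.0114,-0.0273,0,0,0,0.148,0.6],[0.0114,-0.0273,0,0,0,0.148,0.6]])

```text
t: 6.15
eef_pos: [0.5921, -0.0864, 0.1822]
tool_rot: [-0.0, 0.73, 0.684, 0.0]
contact_force: [0.1, 0.0, -0.8]
gripper_width: 0.603
grasp_force: 0.0
```

```bash
python3 - <<'E'
from station import bot
from h import *
c=Cam(bot.read_camera("wrist"));cv2.imwrite("pics/w2.png",c.img[...,::-1])
o=bot.get_obs();print(o["t"],o["eef_pos"],o["tool_rot"])
for P in [(.584,-.21,.045),(.594,-.051,.06),(.592,-.085,.06),(.635,.01,.018)]: print(c.proj(P))
E
```

```text
6.2 [ 0.59323837 -0.09286198  0.1830706 ] [ 2.33049333e-03  7.28892108e-01  6.84624511e-01 -3.77387171e-04]
[[324.4284241  375.83266721]]
[[323.78270489 189.55798878]]
[[324.14981805 238.77463257]]
[[375.96328055  88.96184058]]
```

View pics/w2.png

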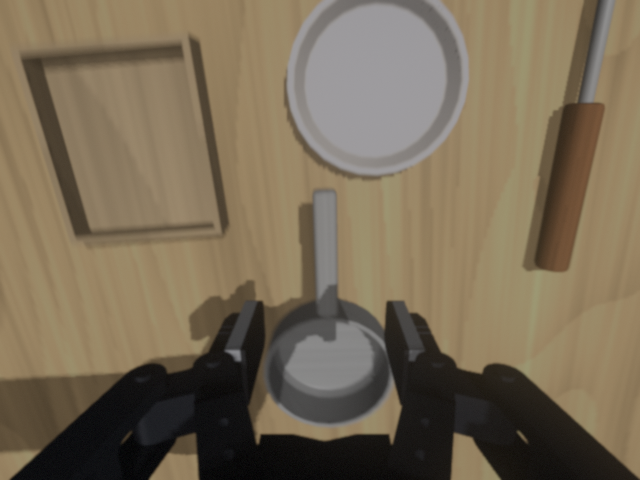

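The shallow pan's handle tip is at (325,190) and the projection gives (324,190). The saucer centre at about (377,87) also matches, so I'll grip.

Call:
jog_arm(deltas=[[-0.001,0.003,-0.03,0,0,0,0.6],[0,0.003,-0.03,0,0,0,0.6],[0,0,-0.03,0,0,0,0.6],[0,0,-0.03,0,0,0,0.6],[0,0,0,0,0,0,0.4],[0,0,0,0,0,0,0],[0,0,0,0,0,0,0],[0,0,0,0,0,0,0],[0,0,0,0,0,0,0]], newtons=30)

```text
t: 7.1
eef_pos: [0.5917, -0.0793, 0.0635]
tool_rot: [0.001, 0.732, 0.681, 0.001]
contact_force: [0.7, -0.9, -2.2]
gripper_width: 0.182
grasp_force: 29.6
```

Call:
jog_arm(deltas=[[-0.0143,0.0001,0,0,0,0.1145,0],[-0.0142,-0.0016,0,0,0,0.1145,0],[-0.014,-0.0032,0,0,0,0.1145,0],[-0.0135,-0.0048,0,0,0,0.1145,0],[-0.0129,-0.0063,0,0,0,0.1145,0],[-0.0121,-0.0077,0,0,0,0.1145,0],[-0.0111,-0.009,0,0,0,0.1145,0]])

```text
t: 7.8
eef_pos: [0.4994, -0.1106, 0.0634]
tool_rot: [0.001, 0.405, 0.914, 0.001]
contact_force: [0.6, 2.3, 1.6]
gripper_width: 0.182
grasp_force: 30.0
```

Call:
jog_arm(deltas=[[-0.01,-0.0103,0,0,0,0.1145,0],[-0.0088,-0.0113,0,0,0,0.1145,0],[-0.0074,-0.0123,0,0,0,0.1145,0],[-0.006,-0.013,0,0,0,0.1145,0],[-0.0044,-0.0136,0,0,0,0.1145,0],[-0.0028,-0.014,0,0,0,0.1145,0],[-0.0012,-0.0143,0,0,0,0.1145,0],[0,0,0,0,0,0,0],[0,0,0,0,0,0,0]])

```text
t: 8.7
eef_pos: [0.4579, -0.2011, 0.0629]
tool_rot: [0.0, 0.022, 1.0, -0.0]
contact_force: [-2.9, -3.6, 4.8]
gripper_width: 0.183
grasp_force: 30.1
```

Call:
jog_arm(deltas=[[0,0,0,0,0,0,0.6],[0,0,0,0,0,0,0.6],[0,0,0,0,0,0,0.6],[0,0,0.045,0,0,0,0.6],[0,0,0.045,0,0,0,0.6],[0,0,0.045,0,0,0,0.6],[0,0,0,0,0,0,0.6]])

```text
t: 9.4
eef_pos: [0.4619, -0.2012, 0.2031]
tool_rot: [0.005, 0.02, 1.0, -0.001]
contact_force: [0.6, -0.3, -0.7]
gripper_width: 0.598
grasp_force: 0.0
```

```bash
python3 - <<'E'
from station import bot
from h import *
c=Cam(bot.read_camera("scene"));cv2.imwrite("pics/s2.png",c.img[...,::-1])
o=bot.get_obs();print(o["t"],o["eef_pos"],o["tool_rot"])
for P in [(.6,.189,.075),(.43,.189,.06),(.584,-.21,.045),(.424,-.21,.06),(.635,.01,.018)]: print(c.proj(P))
E
```

```text
9.45 [ 0.46033192 -0.20063854  0.20032039] [ 3.23464377e-03  1.98803578e-02  9.99796834e-01 -7.74548217e-04]
[[350.546686   194.42102915]]
[[300.20366659 174.63027791]]
[[240.5792661  293.25804428]]
[[190.79709367 256.5356799 ]]
[[319.13473215 254.95595939]]
```

View pics/s2.png

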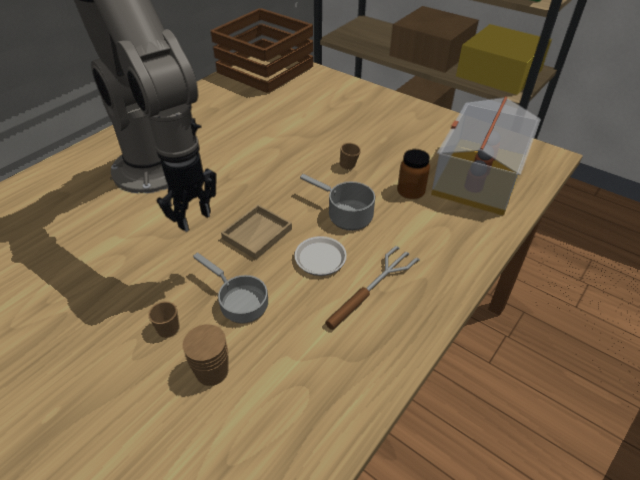

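The scene view shows both handles pointing back at the wall, with tips near (303,178) and (197,258), and the pans still in place. Next I'll fetch the steady pot from the right.

Call:
jog_arm(deltas=[[0.009,-0.038,0,0,0,0,1],[0.009,-0.038,0,0,0,0,1],[0.009,-0.038,0,0,0,0,1],[0.01,-0.04,0,0,0,0,1],[0,0,0,0,0,0,1],[0,0,0,0,0,0,1]])

```text
t: 10.05
eef_pos: [0.4944, -0.3544, 0.1954]
tool_rot: [-0.001, 0.021, 1.0, 0.001]
contact_force: [0.1, 0.1, -0.2]
gripper_width: 0.999
grasp_force: 0.0
```

```bash
python3 - <<'E'
from station import bot
from h import *
c=Cam(bot.read_camera("wrist"))
o=bot.get_obs();print(o["t"],o["eef_pos"],o["tool_rot"])
th=np.linspace(0,2*np.pi,50)
p=c.proj(np.c_[.498+.03*np.cos(th),-.355+.03*np.sin(th),0*th+.06]);print(p.min(0),p.max(0))
im=c.img[...,::-1].copy();cv2.polylines(im,[p.round().astype(int)],True,(255,0,0));cv2.imwrite("pics/w3.png",im)
E
```

```text
10.1 [ 0.49468758 -0.35313485  0.19567428] [-1.22340048e-03  1.97759304e-02  9.99803208e-01  9.80584069e-04]
[282.02645558 199.43897439] [364.97991007 278.03842444]
```

View pics/w3.png

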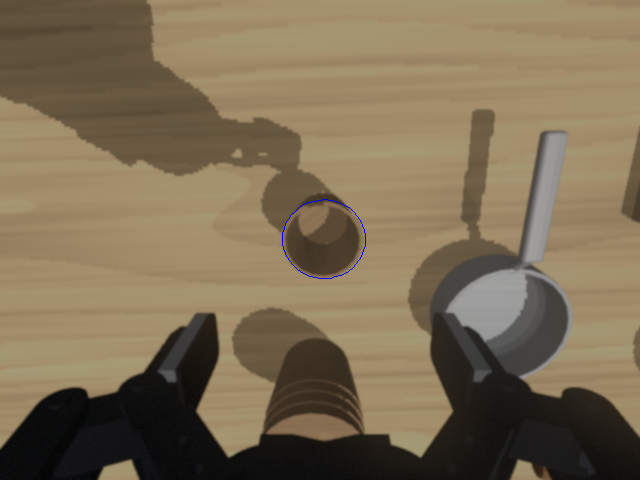

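The projected rim circle sits on the pot at (323,239). I'll descend and grip.

Call:
jog_arm(deltas=[[0.0033,-0.002,-0.037,0,0,0,1],[0,0,-0.037,0,0,0,1],[0,0,-0.037,0,0,0,1],[0,0,-0.037,0,0,0,1],[0,0,0,0,0,0,0.8],[0,0,0,0,0,0,0.6],[0,0,0,0,0,0,0.5],[0,0,0,0,0,0,0.5],[0,0,0,0,0,0,0.5]], newtons=20)

```text
t: 11.0
eef_pos: [0.4994, -0.3568, 0.051]
tool_rot: [0.001, 0.02, 1.0, -0.001]
contact_force: [-0.3, 0.1, -0.3]
gripper_width: 0.676
grasp_force: 21.5
```

Call:
jog_arm(deltas=[[0,0,0.035,0,0,0,0.5],[0,0,0.035,0,0,0,0.5],[0,0,0.035,0,0,0,0.5],[0.0137,0.0365,0,0,0,0,0.5],[0.0137,0.0365,0,0,0,0,0.5],[0.0137,0.0365,0,0,0,0,0.5],[0.0137,0.0365,0,0,0,0,0.5],[0.0137,0.0365,0,0,0,0,0.5]])

```text
t: 11.8
eef_pos: [0.5676, -0.1726, 0.1553]
tool_rot: [0.001, 0.02, 1.0, -0.0]
contact_force: [0.0, -0.5, -0.4]
gripper_width: 0.672
grasp_force: 22.0
```

Call:
jog_arm(deltas=[[0.0137,0.0365,0,0,0,0,0.5],[0.0137,0.0365,0,0,0,0,0.5],[0.0137,0.0365,0,0,0,0,0.5],[0.0137,0.0365,0,0,0,0,0.5],[0.0137,0.0365,0,0,0,0,0.5],[0,0,0,0,0,0,0.5],[0,0,0,0,0,0,0.5],[0,0,0,0,0,0,0.5]])

```text
t: 12.6
eef_pos: [0.6353, 0.007, 0.1547]
tool_rot: [0.0, 0.021, 1.0, -0.0]
contact_force: [0.8, -0.5, -0.7]
gripper_width: 0.671
grasp_force: 22.0
```

```bash
python3 - <<'E'
from station import bot
import numpy as np
for i in range(2):
    bot.read_camera("top");o=bot.get_obs();print(o["t"],o["eef_pos"].round(4),o["tool_rot"].round(4),o["contact_force"].round(2),o["gripper_width"].round(3))
E
```

```text
Traceback (most recent call last):
AttributeError: 'float' object has no attribute 'round'
```

Call:
jog_arm(deltas=[[0,0.003,-0.03,0,0,0,0.5],[0,0,-0.03,0,0,0,0.5],[0,0,-0.025,0,0,0,0.5],[0,0,-0.009,0,0,0,0.5],[0,0,-0.002,0,0,0,0.5],[0,0,-0.001,0,0,0,0.5],[0,0,0,0,0,0,0.5],[0,0,0,0,0,0,0.5]])

```text
t: 13.45
eef_pos: [0.6364, 0.0115, 0.0586]
tool_rot: [0.001, 0.02, 1.0, 0.0]
contact_force: [0.4, -0.3, -0.7]
gripper_width: 0.67
grasp_force: 22.0
```

Call:
jog_arm(deltas=[[0,0,-0.001,0,0,0,0.5],[0,0,0,0,0,0,0.5]])

```text
t: 13.65
eef_pos: [0.6357, 0.0116, 0.0567]
tool_rot: [0.0, 0.02, 1.0, 0.0]
contact_force: [0.1, -0.1, -0.3]
gripper_width: 0.671
grasp_force: 22.0
```

Call:
jog_arm(deltas=[[0,0,-0.001,0,0,0,0.5],[0,0,-0.001,0,0,0,0.5],[0,0,0,0,0,0,0.5]])

```text
t: 13.95
eef_pos: [0.6362, 0.0115, 0.0556]
tool_rot: [0.001, 0.02, 1.0, 0.0]
contact_force: [-2.1, -0.8, 8.6]
gripper_width: 0.67
grasp_force: 22.5
```

Call:
jog_arm(deltas=[[0,0,-0.001,0,0,0,0.5],[0,0,0,0,0,0,0.5]])

```text
t: 14.15
eef_pos: [0.6365, 0.0115, 0.0556]
tool_rot: [0.001, 0.02, 1.0, 0.0]
contact_force: [-5.1, -0.1, 16.5]
gripper_width: 0.674
grasp_force: 22.9
```

Call:
jog_arm(deltas=[[0,0,0.001,0,0,0,0.8],[0,0,0,0,0,0,1],[0,0,0,0,0,0,1],[0,0,0,0,0,0,1],[0,0,0.02,0,0,0,1],[0,0,0.04,0,0,0,1],[0,0,0.045,0,0,0,1],[0,0,0.045,0,0,0,1]])

```text
t: 14.95
eef_pos: [0.635, 0.0115, 0.2053]
tool_rot: [-0.001, 0.02, 1.0, -0.0]
contact_force: [2.0, -0.1, -1.0]
gripper_width: 0.998
grasp_force: 0.0
```

Call:
jog_arm(deltas=[[-0.0205,0.0442,0,0,0,-0.0325,1],[-0.0205,0.0442,0,0,0,-0.0325,1],[-0.0205,0.0442,0,0,0,-0.0325,1],[-0.0205,0.0442,0,0,0,-0.0325,1],[-0.0205,0.0442,0,0,0,-0.0325,1],[-0.0205,0.0442,0,0,0,-0.0325,1],[-0.0205,0.0442,0,0,0,-0.0325,1],[-0.0205,0.0442,0,0,0,-0.0325,1],[0,0,0,0,0,0,1],[0,0,0,0,0,0,1]])

```text
t: 15.95
eef_pos: [0.4704, 0.3666, 0.2039]
tool_rot: [-0.0, 0.147, 0.989, -0.0]
contact_force: [0.1, -0.3, -0.6]
gripper_width: 0.997
grasp_force: 0.0
```

```bash
python3 - <<'E'
from station import bot
from h import *
c=Cam(bot.read_camera("wrist"))
o=bot.get_obs();print(o["t"],o["eef_pos"].round(4),o["tool_rot"].round(4))
cx=np.array([.4716,.3703])
th=np.linspace(0,2*np.pi,50);f=lambda r,z:c.proj(np.c_[cx[0]+r*np.cos(th),cx[1]+r*np.sin(th),0*th+z])
p=f(.03,.06);b=f(.024,0);ax=c.proj([[*cx,.06],[cx[0]+.05,cx[1],.06],[cx[0],cx[1]+.05,.06]]);print(ax.round(1))
im=c.img[...,::-1].copy();im=cv2.convertScaleAbs(im,alpha=1.5,beta=10)
u,v=ax[0].astype(int);x0,y0=max(u-80,0),max(v-80,0)
def cr(i): return cv2.resize(i[y0:y0+160,x0:x0+160],None,fx=2.5,fy=2.5,interpolation=cv2.INTER_CUBIC)
im2=im.copy();cv2.polylines(im2,[p.round().astype(int)],True,(255,0,0));cv2.polylines(im2,[b.round().astype(int)],True,(0,255,0))
t=Cam(bot.read_camera("top"));q=t.proj([.635,.011,.04])[0].astype(int);tc=cv2.resize(t.img[q[1]-40:q[1]+40,q[0]-40:q[0]+40,::-1],(200,200))
s=Cam(bot.read_camera("scene"));q=s.proj([.635,.011,.04])[0].astype(int);sc=cv2.resize(s.img[q[1]-40:q[1]+40,q[0]-40:q[0]+40,::-1],(200,200))
m=np.vstack([np.hstack([cr(im),cr(im2)]),np.hstack([tc,sc,np.zeros((200,400,3),np.uint8)])]);print((x0,y0));cv2.imwrite("pics/m4.png",m)
E
```

```text
16.0 [0.4716 0.3647 0.2039] [-0.000e+00  1.491e-01  9.888e-01 -5.000e-04]
[[329.8 231.5]
 [348.1 289.7]
 [395.5 212.4]]
(np.int64(249), np.int64(151))
```

View pics/m4.png

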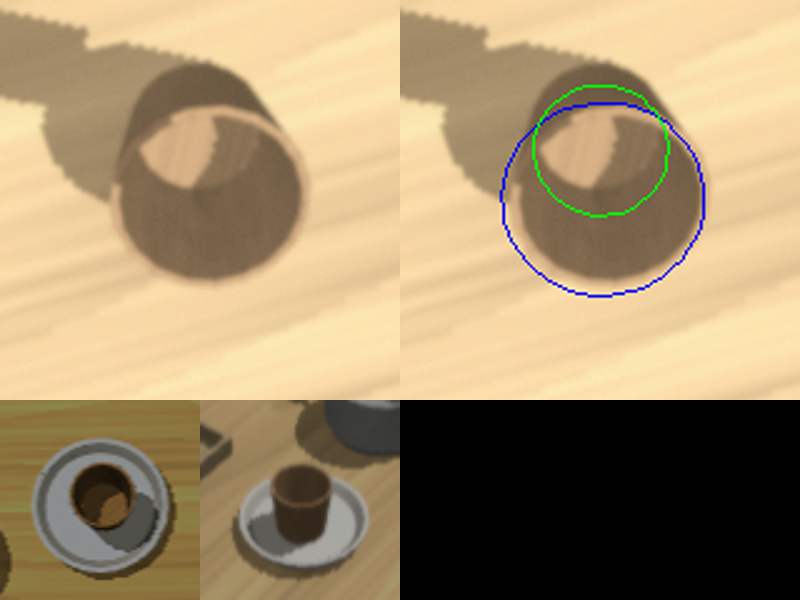

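The steady pot stands upright in the middle of the saucer: in top the rim is at (102,495) in its crop, inside the concentric saucer. The warped pot leans towards about +x, with its rim at crop (210,195) and its base at (193,127). I'll grip it across y.

Call:
jog_arm(deltas=[[-0.0025,0.0075,-0.01,0,0,0.1,1],[0,0,-0.036,0,0,0.1,1],[0,0,-0.036,0,0,0,1],[0,0,-0.036,0,0,0,1],[0,0,-0.036,0,0,0,1],[0,0,0,0,0,0,0.8],[0,0,0,0,0,0,0.6],[0,0,0,0,0,0,0.5],[0,0,0,0,0,0,0.5],[0,0,0,0,0,0,0.5]])

```text
t: 17.1
eef_pos: [0.4698, 0.3732, 0.0519]
tool_rot: [0.001, 0.05, 0.999, 0.001]
contact_force: [-1.0, -0.5, -1.5]
gripper_width: 0.683
grasp_force: 21.6
```

Call:
jog_arm(deltas=[[0,0,0.035,0,0,0,0.5],[0,0,0.035,0,0,0,0.5],[0,0,0.035,0,0,0,0.5],[0,0,0,0,0,0,0.5]])

```text
t: 17.5
eef_pos: [0.4716, 0.375, 0.1613]
tool_rot: [0.004, 0.05, 0.999, 0.004]
contact_force: [0.5, 0.6, 0.2]
gripper_width: 0.685
grasp_force: 22.0
```

Call:
jog_arm(deltas=[[-0.001,-0.0395,0,0,0,0,0.5],[-0.001,-0.0395,0,0,0,0,0.5],[-0.001,-0.0395,0,0,0,0,0.5],[-0.001,-0.0395,0,0,0,0,0.5],[-0.001,-0.0395,0,0,0,0,0.5],[-0.001,-0.0395,0,0,0,0,0.5],[-0.002,-0.0395,0,0,0,0,0.5],[-0.002,-0.0395,0,0,0,0,0.5],[-0.002,-0.0395,0,0,0,0,0.5],[-0.002,-0.0395,0,0,0,0,0.5]])

```text
t: 18.5
eef_pos: [0.4547, -0.0238, 0.1555]
tool_rot: [0.0, 0.05, 0.999, 0.0]
contact_force: [0.9, -0.4, 0.1]
gripper_width: 0.68
grasp_force: 22.1
```

Call:
jog_arm(deltas=[[0,0,-0.03,0,0,0,0.5],[0,0,-0.03,0,0,0,0.5],[0,0,-0.025,0,0,0,0.5],[0,0,-0.01,0,0,0,0.5],[0,0,-0.002,0,0,0,0.5],[0,0,0,0,0,0,0.5],[0,0,0,0,0,0,0.5]])

```text
t: 19.2
eef_pos: [0.4559, -0.0222, 0.0593]
tool_rot: [0.001, 0.05, 0.999, 0.0]
contact_force: [0.1, -0.3, -0.5]
gripper_width: 0.682
grasp_force: 22.1
```

Call:
jog_arm(deltas=[[-0.004,0,-0.001,0,0,0,0.5],[-0.003,0,-0.001,0,0,0,0.5],[0,0,-0.001,0,0,0,0.5],[0,0,0,0,0,0,0.5]])

```text
t: 19.6
eef_pos: [0.4482, -0.0223, 0.0556]
tool_rot: [0.0, 0.05, 0.999, 0.0]
contact_force: [0.2, -0.5, 2.7]
gripper_width: 0.684
grasp_force: 22.2
```

Call:
jog_arm(deltas=[[0,0,0,0,0,0,0.8],[0,0,0,0,0,0,1],[0,0,0,0,0,0,1],[0,0,0,0,0,0,1],[0,0,0.02,0,0,0,1],[0,0,0.04,0,0,0,1],[0,0,0.045,0,0,0,1],[0,0,0.045,0,0,0,1],[0,0,0.03,0,0,0,1],[0,0,0.03,0,0,0,1]])

```text
t: 20.6
eef_pos: [0.4479, -0.0224, 0.2671]
tool_rot: [0.001, 0.05, 0.999, 0.0]
contact_force: [0.4, -0.8, -0.9]
gripper_width: 1.004
grasp_force: 0.0
```

```bash
python3 - <<'E'
from station import bot
from h import *
c=Cam(bot.read_camera("scene"));cv2.imwrite("pics/s5.png",c.img[...,::-1])
o=bot.get_obs();print(o["t"],o["eef_pos"],o["contact_force"])
E
```

```text
20.65 [ 0.45036217 -0.02231002  0.27148505] [2.56506529 0.69288486 3.52242432]
```

View pics/s5.png

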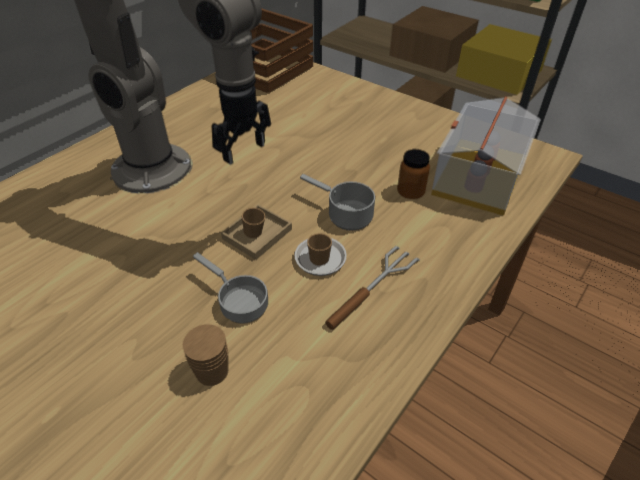

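The warped pot is in the tray at (253,225) and the steady pot is in the saucer at (319,250). Both handles point back to the wall and the bystanders are undisturbed. I'll let things settle briefly, then hand in.

Call:
jog_arm(deltas=[[0,0,0,0,0,0,1],[0,0,0,0,0,0,1],[0,0,0,0,0,0,1],[0,0,0,0,0,0,1],[0,0,0,0,0,0,1],[0,0,0,0,0,0,1],[0,0,0,0,0,0,1],[0,0,0,0,0,0,1]])

```text
t: 21.45
eef_pos: [0.448, -0.0223, 0.2652]
tool_rot: [-0.0, 0.05, 0.999, -0.0]
contact_force: [-0.4, -0.1, -1.0]
gripper_width: 1.003
grasp_force: 0.0
```

```bash
python3 -c "
from station import bot
print(bot.hand_in())"
```

```text
the job is handed in; nothing more can be done
None
```

I handed the job in at about 21 s (no verdict came back): the last picture shows both handles pointing back to the wall, the steady pot upright in the middle of the saucer, the warped pot in the tray, and the canister, pot stack and cultivator undisturbed.

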